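Seat the strainer of the citrus press

TASK

The steel strainer in the bowl of the citrus press is standing proud on its seal, with its notch turned away from the orange locating pin. Without gripping it, turn it round in place with a fingertip until the notch is at the pin, and only then press it down until it sits level and fully home; then leave it. Do not lift it out of the bowl, and leave the glassware and the squeezing cone where they stand.

Things in the scene. Friction and masses are not known exactly. Their poses are not given: they have to be found in the camera images.
- juicer: Citrus press, fixed: grey motor foot (184 mm across) under a round white juice bowl, 190 mm across inside, rim 222 mm above the counter. Origin on the bowl's axis at counter height, z up; -x points to the spout and the drip plate below it (reaches 175 mm out). Central white chimney, 27 mm across, top at 217 mm, with a 10 mm steel spindle up to 240 mm.
- seat (a point): On the bowl's axis at the strainer's seat, 197 mm above the counter. A stiff rubber seal ring (116 mm across) holds the strainer 6 mm above this; it gives way only under about 7 N (the strainer's own weight included), and then stays down.
- pin (a point): Point on the orange locating pin that the notch takes, 75 mm from the bowl's axis towards the spout, 198 mm above the counter. The pin is a round bar 8 mm thick, lying radially, from the bowl's wall inward to 70 mm from the axis; its top is 1 mm below the strainer's underside at the start. An orange stripe on the bowl's wall and rim marks it.
- strainer: Strainer: loose perforated steel disc, 160 mm across, 5 mm thick, about 0.2 kg, level in the bowl round the chimney, free to turn either way. Origin: centre of its underside, z up; at 203 mm on the seal, 197 mm when home. Its notch is on its -x side: lined up when its x axis points as the press's does. Low collar round the centre hole: 43 mm across, top 9 mm above the underside; else flat but for two tabs.
- notch (a point): Middle of the strainer's rim notch (13 mm wide, 12 mm deep), 75 mm from its centre, 2.5 mm above the underside. A short orange line on the disc points to it.
- tab_a (a point): Centre of one of the strainer's two upright finger tabs (steel, faced with black rubber), on its +y side, 58 mm from its centre: a plate 26 mm long radially, 6 mm thick along the strainer's x, top 24 mm above the disc's underside. Pushing a tab sideways with 1 to 4 N turns the strainer; it stops where it is left.
- tab_b (a point): Centre of the other tab, on the strainer's -y side, the same shape.
- pad_a1: Rubber facing on the strainer's +x side of tab_a, 25 mm long, 1.6 mm thick, 15.5 mm high; origin at its centre. Part of the strainer.
- pad_a2: Rubber facing on the strainer's -x side of tab_a, 25 mm long, 1.6 mm thick, 15.5 mm high; origin at its centre. Part of the strainer.
- pad_b1: Rubber facing on the strainer's +x side of tab_b, 25 mm long, 1.6 mm thick, 15.5 mm high; origin at its centre. Part of the strainer.
- pad_b2: Rubber facing on the strainer's -x side of tab_b, 25 mm long, 1.6 mm thick, 15.5 mm high; origin at its centre. Part of the strainer.
- cone: white plastic squeezing cone of the press, 72 mm across, 56 mm high, standing on the counter; origin at the centre of its underside. Not to be disturbed.
- bowl_a: clear glass dessert bowl, 110 mm across, 45 mm high; origin at the centre of its underside. Not to be disturbed.
- bowl_b: clear glass dessert bowl, 110 mm across, 45 mm high; origin at the centre of its underside. Not to be disturbed.
- bowl_c: clear glass dessert bowl, 110 mm across, 45 mm high; origin at the centre of its underside. Not to be disturbed.
- tumbler: drinking glass, 64 mm across, 95 mm high, standing on the press's drip plate under its spout; origin at the centre of its underside. Not to be disturbed.
- straws: drinking glass full of coloured straws, 68 mm across, straws 175 mm high; origin at the centre of its underside. Not to be disturbed.
There are look-alikes about, which are no part of the job. Of the things like the strainer, leave any that is blue; of the rest the larger one is meant.

How it is judged:
By the outcome, as a careful person would: the job done as asked, in the order asked, and still so for the second after the job is handed in, with the robot touching nothing.
It also fails if it takes over 61 s, if anything falls off the work surface, if the arm or the gripper's body presses on something with over 40 N, if the wrist force passes 120 N, or if a joint passes its speed limit or range.

ROBOT

A 6-joint arm with a two-finger parallel gripper is mounted at the origin on the work surface. World frame = base frame: x ahead of the robot, y to its left, z up, the work surface at z = 0. Lengths are in m, angles in rad, forces in N, time in s.
With the tool pointing down it reaches from about 0.15 to 0.775 m from the base axis. Payload 6.1 kg.
Tool frame: the origin (TCP) lies midway between the tips of the shut fingers; the grasp point (between the pads) lies 19 mm behind it; z points along the fingers, y is the direction in which the jaws open and shut (so a half turn about z gives the same grasp; the last joint's range is limited). The gripper opens to 85 mm and grips with 20 to 120 N. Pads are 22 mm wide; open, the fingers measure 114 mm over their backs; the gripper's body (76 mm by 85 mm) begins 54 mm behind the grasp point. The pads swing forward as they close: fully open they stand 13 mm farther back than shut.
Start: joints at [1.165, 0.126, -0.04, 1.405, 0, 1.571], TCP at [0.207, 0.482, 0.231] pointing down, gripper open.
Joint ranges: [-2.72, 2.72], [-0.95, 1.95], [-1.27, 1.35], [-1.78, 2.02], [-1.46, 1.47], [-3.14, 3.14]. Speed limits (rad/s): [2.39, 2.39, 3.01, 3.14, 3.14, 3.14].

INTERFACE

Orientations are given as a unit quaternion [w, x, y, z].
In Python, from station import r gives the robot as it stands. The module is installed in compiled form; this text tells all that it offers.
- The arm moves only by the shell command python3 -m jog 'ROWS' [FORCE]. ROWS is a JSON object of lists of equal length, an entry for each row: "angular": the turn, a rotation vector about the tool's x, y, z in degrees, a list of three; "travel": the shift along the tool's x, y, z in mm, a list of three; "gripper": the opening, from -1 (shut) to 1 (fully open). In form: {"angular": [[rx, ry, rz], ...], "travel": [[dx, dy, dz], ...], "gripper": [gripper, ...]}. A call has 1 to 10 rows; each row is the pose to reach, as a shift and turn from the pose commanded when the call began, along the tool's axes at that moment; what a row does not reach only later rows make up. A row lasts 1/10 s, in which the tool goes at most 50 mm and 8.59 degrees, less where a joint would pass 70% of its speed; a pose out of reach is approached as far as the arm can. A call with a gripper value outside its range is refused whole. The fingers move at their own pace and stop on an object; FORCE is the grip in N (left out, the last holds). Time passes only in rows, so rows that repeat a pose let the fingers close. It gives the time, the measured TCP pose, the force and the opening at its end, in the units of the state.
- r.state(): the state, without advancing time (a new reading comes with each control period).
- r.read_camera(name): name is "scene" or "top"; returns a dict with "pixels" (400x640x3 uint8, red, green, blue), "z_map" (400x640 float32, m along the optical axis (not along the pixel's ray), 0 where there is no reading), "K" (3x3 intrinsics, pixels), "xyz" and "rotation" of the camera in the world. Camera axes: x right, y down, z forward; pixel columns grow to the right and rows downward; lengths in m; the calibration is good to about 2 mm. A picture is of the moment at which its call begins.
- r.close_job(): hands the job in, once; it reports no verdict.
The state is a dict: "clock": time; "qpos": joint angles; "qd": joint speeds; "tau": joint torques, N m; "position": TCP position; "ee_rot": TCP orientation; "ft_force": force on the tool from outside, world axes, zero at the start; "ft_torque": the same for the moment, N m; "opening": opening from 0.0 (shut) to 1.0 (fully open).
Only numpy, scipy, OpenCV 4.12 (cv2) and the standard library are available. Lean on these libraries where they do the work, as an engineer would, in place of code of your own. Each camera call takes 0.05 s, during which the arm holds its last target.

## Working session

There is one attempt and no reset: what is moved stays moved. The work goes in short steps, Python scripts to look and compute and a shell command to move; the robot and the scene stay as the last step left them, time stands still between calls to the robot, and variables do not carry over. Pictures are saved under pics/ and viewed, and the job is handed in when it is done.

```bash
mkdir -p pics
cat > h.py <<'E'
import numpy as np, cv2, pickle
from station import r
def grab(n):
    c=r.read_camera(n); pickle.dump(c,open(f'{n}.pkl','wb')); return c
def load(n): return pickle.load(open(f'{n}.pkl','rb'))
def pts(c):
    v,u=np.mgrid[0:400,0:640]; K=np.array(c['K']); z=c['z_map']
    p=np.stack([(u-K[0,2])/K[0,0]*z,(v-K[1,2])/K[1,1]*z,z],-1)
    R=np.array(c['rotation'])
    return p@R.T+np.array(c['xyz'])
def save(c,f,box=None,s=1):
    im=c['pixels'][:,:,::-1]
    if box: x0,y0,x1,y1=box; im=im[y0:y1,x0:x1]
    cv2.imwrite('pics/'+f,cv2.resize(im,None,fx=s,fy=s,interpolation=cv2.INTER_CUBIC))
E
python3 - <<'E'
from h import *
for n in('top','scene'):
    c=grab(n); save(c,n+'0.png'); print(n,c['K'],c['xyz'],c['rotation'])
print(r.state())
E
```

```text
top [[472.78972099   0.         318.68592537]
 [  0.         472.78972099 200.23713901]
 [  0.           0.           1.        ]] [0.33541066 0.0124616  1.56222677] [-0.06154204  0.71265421 -0.69608622  0.06164843]
scene [[492.7443595    0.         325.48211214]
 [  0.         492.7443595  199.68006669]
 [  0.           0.           1.        ]] [ 1.44166999 -0.34741715  1.09915342] [-0.31327017  0.76634258  0.51942943 -0.21159849]
{'clock': 0.1, 'qpos': array([ 1.16499784e+00,  1.26357047e-01, -4.05198687e-02,  1.40538040e+00,
        2.35110363e-05,  1.57080647e+00]), 'qd': array([ 5.40688672e-05, -8.41039058e-04,  2.49584189e-03,  1.06253812e-03,
        3.61825505e-04,  7.92814345e-04]), 'tau': array([ 2.05790064e-03, -4.36905348e+01,  3.53604805e+01,  1.36920562e-02,
        1.27773505e-04,  1.15747821e-05]), 'position': array([0.20709551, 0.48203291, 0.23058084]), 'ee_rot': array([-1.58712938e-04,  2.01514862e-01,  9.79485184e-01, -7.13142802e-04]), 'ft_force': array([-0.49028264, -0.29594546, -0.57630483]), 'ft_torque': array([0.00732149, 0.00605675, 0.0233902 ]), 'opening': 0.9950081567787705}
```

Rotation is a quaternion; fixing that in the helper.

```bash
sed -i "s/R=np.array(c\['rotation'\])/q=np.array(c['rotation']); R=Rotation.from_quat(q[[1,2,3,0]]).as_matrix()/; 1a from scipy.spatial.transform import Rotation" h.py; sed -n 1,15p h.py
```

```text
import numpy as np, cv2, pickle
from scipy.spatial.transform import Rotation
from station import r
def grab(n):
    c=r.read_camera(n); pickle.dump(c,open(f'{n}.pkl','wb')); return c
def load(n): return pickle.load(open(f'{n}.pkl','rb'))
def pts(c):
    v,u=np.mgrid[0:400,0:640]; K=np.array(c['K']); z=c['z_map']
    p=np.stack([(u-K[0,2])/K[0,0]*z,(v-K[1,2])/K[1,1]*z,z],-1)
    q=np.array(c['rotation']); R=Rotation.from_quat(q[[1,2,3,0]]).as_matrix()
    return p@R.T+np.array(c['xyz'])
def save(c,f,box=None,s=1):
    im=c['pixels'][:,:,::-1]
    if box: x0,y0,x1,y1=box; im=im[y0:y1,x0:x1]
    cv2.imwrite('pics/'+f,cv2.resize(im,None,fx=s,fy=s,interpolation=cv2.INTER_CUBIC))
```

View pics/top0.png

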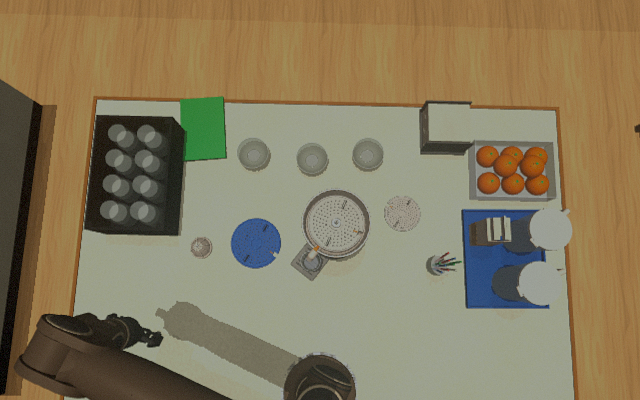

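View pics/scene0.png

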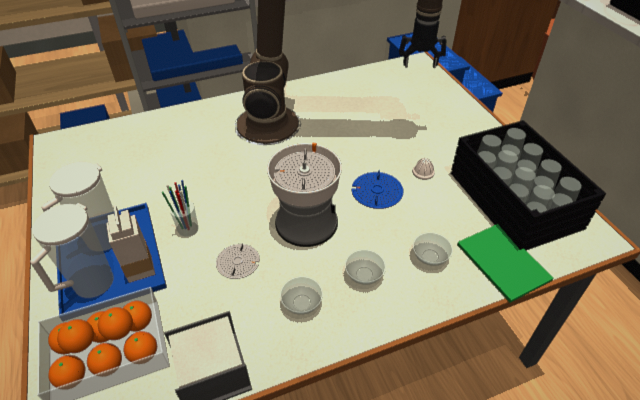

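Three strainer-like discs in the top view: steel in the press bowl (336,223), blue on the counter (256,243), and a smaller steel one (402,213). The larger non-blue one, in the bowl, fits the description. I'll confirm it in an enlarged crop.

Run:
```python
from h import *
c=load('top'); save(c,'top_crop.png',(285,180,385,280),6)
save(load('scene'),'scene_crop.png',(255,130,355,250),5)
P=pts(c); 
for (u,v) in [(336,223),(345,223),(330,210),(370,223),(302,223),(260,300),(402,213)]: print(u,v,P[v,u].round(4))
# disc points z ~0.208, rim z~0.222
x,y,z=P[...,0],P[...,1],P[...,2]
m=np.zeros_like(z,bool); m[180:280,290:385]=1
for lo,hi in[(.217,.227),(.203,.213)]:
    k=m&(z>lo)&(z<hi); q=P[k].astype(np.float32); cc=cv2.minEnclosingCircle(q[:,:2]); print(lo,k.sum(),cc,np.median(q[:,2]))
print(np.histogram(z[m],bins=np.arange(0,.26,.005)))
```

```text
336 223 [ 0.5041 -0.0352  0.2429]
345 223 [ 0.5093 -0.0624  0.2075]
330 210 [ 0.5458 -0.0183  0.2097]
370 223 [ 0.509  -0.1329  0.2224]
302 223 [0.5043 0.061  0.2236]
260 300 [ 0.2786  0.1978 -0.0017]
402 213 [ 0.5736 -0.2633  0.0029]Traceback (most recent call last):
  File "<stdin>", line 10, in <module>
cv2.error: OpenCV(4.12.0) /io/opencv/modules/imgproc/src/shapedescr.cpp:201: error: (-215:Assertion failed) count >= 0 && (depth == CV_32F || depth == CV_32S) in function 'minEnclosingCircle'
```

View pics/top_crop.png

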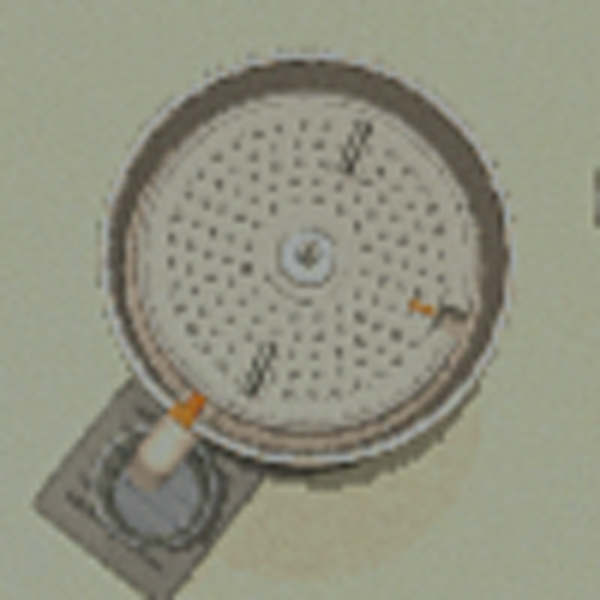

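View pics/scene_crop.png

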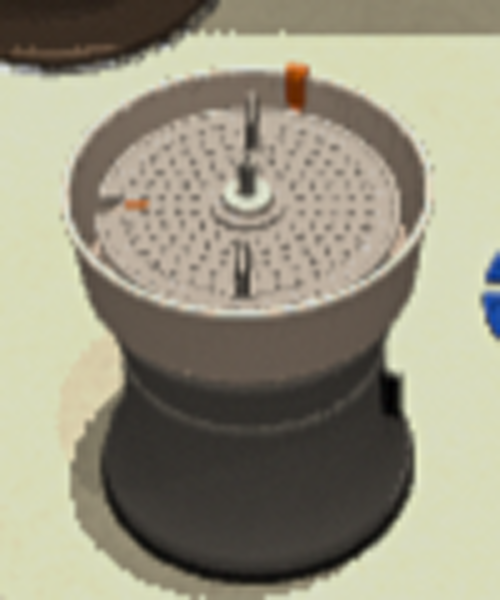

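The crop confirms it. The steel disc in the press has its spindle at (336.2,222.8), tabs at about (344.3,204.5) and (328.7,241.5), the notch line at about (358,232), and the pin stripe at about (316.7,248). Next I'll measure positions and angles.

```bash
cat >> h.py <<'E'
def onplane(c,u,v,z):
    K=np.array(c['K']); q=np.array(c['rotation']); R=Rotation.from_quat(q[[1,2,3,0]]).as_matrix()
    d=R@np.array([(u-K[0,2])/K[0,0],(v-K[1,2])/K[1,1],1.]); o=np.array(c['xyz'])
    return o+d*(z-o[2])/d[2]
def proj(c,p):
    K=np.array(c['K']); q=np.array(c['rotation']); R=Rotation.from_quat(q[[1,2,3,0]]).as_matrix()
    t=(np.atleast_2d(p)-np.array(c['xyz']))@R; return (t[:,:2]/t[:,2:])*K[0,0]+K[:2,2]
E
python3 - <<'E'
from h import *
from scipy.optimize import least_squares
c=load('top');P=pts(c);z=P[...,2]
v,u=np.mgrid[0:400,0:640]
m=(u>290)&(u<385)&(v>180)&(v<280)
def circ(q):
    f=least_squares(lambda a:np.hypot(q[:,0]-a[0],q[:,1]-a[1])-a[2],[.5,-.035,.09],loss='soft_l1',f_scale=.002);return f.x
k=m&(z>.217)&(z<.228); q=P[k]; rr=np.hypot(q[:,0]-.505,q[:,1]+.036); q=q[(rr>.085)&(rr<.11)]; print('rim',len(q),circ(q),np.median(q[:,2]))
k=m&(z>.203)&(z<.212); q=P[k]; print('disc',len(q),q[:,:2].mean(0),np.median(q[:,2]))
k=m&(z>.202)&(z<.212); q=P[k].astype(np.float32)
h=cv2.convexHull(np.ascontiguousarray(q[:,:2]))[:,0]; print('dischull',circ(h))
k=m&(z>.23); print('spindle',P[k].mean(0),k.sum())
hsv=cv2.cvtColor(c['pixels'],cv2.COLOR_RGB2HSV)
o=m&(hsv[...,0]>5)&(hsv[...,0]<20)&(hsv[...,1]>130)&(hsv[...,2]>90)
for a in np.argwhere(o): print(a[::-1],P[a[0],a[1]].round(3),hsv[a[0],a[1]])
for n,(uu,vv,zz) in dict(spindle=(336.2,222.8,.24),tabB=(344.3,204.5,.225),tabA=(328.7,241.5,.225),notch=(360,232,.208)).items(): print(n,onplane(c,uu,vv,zz).round(4))
E
```

```text
rim 407 [ 0.50848768 -0.0350524   0.09655403] 0.22221890518993348
disc 2184 [ 0.51000603 -0.03449833] 0.20726931975315332
dischull [ 0.50958102 -0.03517969  0.09356034]
spindle [0.37948698 0.00377326 1.20741621] 56
[354 230] [ 0.489 -0.088  0.211] [ 18 145 157]
[355 231] [ 0.487 -0.092  0.206] [ 16 166 154]
[356 231] [ 0.487 -0.095  0.205] [ 18 184 148]
[317 245] [0.445 0.017 0.2  ] [ 13 134 131]
[317 246] [0.442 0.017 0.199] [ 14 188 161]
[318 246] [0.441 0.014 0.206] [ 15 222 160]
[314 247] [0.437 0.025 0.227] [ 17 140 149]
[315 247] [0.441 0.023 0.176] [ 18 145 132]
[316 247] [0.439 0.02  0.201] [ 14 188 157]
[317 247] [0.439 0.017 0.202] [ 16 203 161]
[318 247] [0.439 0.014 0.199] [ 12 185 150]
[313 248] [0.434 0.028 0.225] [ 18 145 153]
[314 248] [0.434 0.025 0.222] [ 17 179 162]
[315 248] [0.335 0.012 1.562] [ 17 187 161]
[316 248] [0.434 0.019 0.219] [ 17 191 159]
[317 248] [0.436 0.017 0.204] [ 13 197 154]
[314 249] [0.431 0.025 0.225] [ 17 167 154]
[315 249] [0.431 0.022 0.23 ] [ 17 191 159]
[316 249] [0.431 0.019 0.225] [ 18 195 161]
[317 249] [0.431 0.017 0.227] [ 15 150 136]
[315 250] [0.429 0.022 0.221] [ 17 159 151]
[316 250] [0.429 0.019 0.224] [ 17 192 149]
spindle [ 0.5051 -0.0358  0.24  ]
tabB [ 0.5604 -0.0587  0.225 ]
tabA [ 0.4532 -0.0161  0.225 ]
notch [ 0.4842 -0.1058  0.208 ]
```

Run:
```python
from h import *
s=load('scene');t=load('top')
save(s,'scene_b.png',(262,135,352,205),8)
save(t,'top_b.png',(286,185,386,285),6)
save(t,'top_c.png',(300,232,335,282),12)
```

```text
(no output)
```

View pics/scene_b.png

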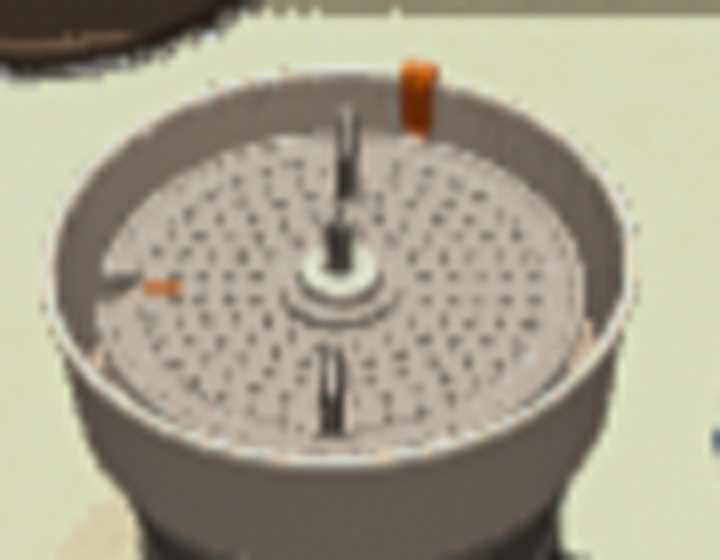

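View pics/top_c.png

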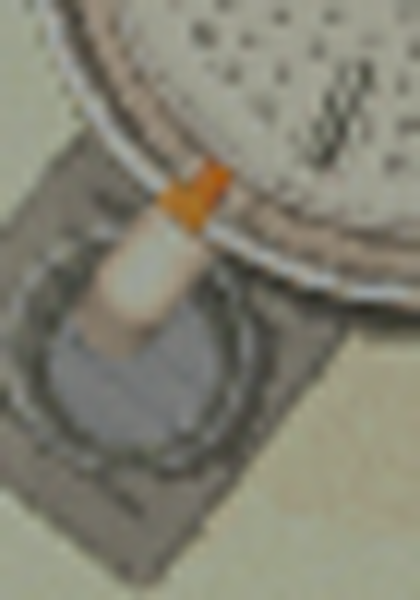

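Run:
```python
from h import *
s=load('scene');t=load('top')
ang=lambda d:np.degrees(np.arctan2(d[1],d[0]))
S=lambda x,y,z:onplane(s,262+(x+.5)/8-.5,135+(y+.5)/8-.5,z)
T=lambda x,y,z:onplane(t,300+(x+.5)/12-.5,232+(y+.5)/12-.5,z)
print('plate edges',ang(T(145,585,.01)-T(350,330,.01)),ang(T(0,235,.01)-T(85,130,.01)), 'end', ang(T(145,585,.01)-T(0,460,.01)))
print('stripe top',T(185,203,.222),'bottom in',T(215,175,.21))
print('stripe scene',S(419,66,.222), 'tabs',S(347,112,.227),S(330,355,.227),'spindle',S(340,228,.24), 'chim',S(341,265,.217))
print('tab bases',S(346,195,.208),S(332,435,.208),'notchline',S(162,287,.208))
print('rimLR',S(52,270,.222),S(630,275,.222),'far/near',S(345,72,.222),S(340,462,.222))
print('orange top', T(188,205,.222))
```

```text
plate edges 142.23518694547906 142.49669921877117 end -128.9656803493677
stripe top [0.43292456 0.02234262 0.222     ] bottom in [0.44060894 0.01545897 0.21      ]
stripe scene [0.42381298 0.02515511 0.222     ] tabs [ 0.44385    -0.00894386  0.227     ] [ 0.55679382 -0.05611201  0.227     ] spindle [ 0.51377963 -0.03658429  0.24      ] chim [ 0.50663805 -0.0343575   0.217     ]
tab bases [ 0.46384861 -0.01720653  0.208     ] [ 0.57330038 -0.06204795  0.208     ] notchline [ 0.48525456 -0.09083958  0.208     ]
rimLR [ 0.47878056 -0.12619286  0.222     ] [0.55205601 0.05128063 0.222     ] far/near [ 4.17328555e-01 -1.39603931e-04  2.22000000e-01] [ 0.59936518 -0.0683493   0.222     ]
orange top [0.43247127 0.02162437 0.222     ]
```

Centre is about (0.507,-0.035). From the plate edges and the stripe, the pin direction is about 142.3°, and tab_a is at about 158° (notch 248°). So the disc has to turn about -105.7° (clockwise from above). I'll shut the gripper, lift and travel to behind tab_a at a safe height.

```bash
python3 -m jog '{"angular":[[0,0,0],[0,0,-8],[0,0,-16],[0,0,-24],[0,0,-32],[0,0,-40],[0,0,-48],[0,0,-56],[0,0,-64],[0,0,-72]],"travel":[[0,0,-40],[-10,-9,-70],[-40,-36,-70],[-73,-66,-70],[-106,-96,-70],[-139,-125,-70],[-172,-155,-70],[-205,-185,-70],[-238,-215,-70],[-271,-245,-70]],"gripper":[-1,-1,-1,-1,-1,-1,-1,-1,-1,-1]}'
```

```text
clock: 1.1
position: [0.3522, 0.1669, 0.3011]
ee_rot: [-0.0, -0.379, 0.925, -0.0]
ft_force: [-0.4, 0.4, 0.5]
opening: -0.001
```

```bash
cat >> h.py <<'E'
C=np.array([.507,-.035])
def where(psi=None,rad=58,off=23,z=.213,C=C):
    """needed turn/travel (tool axes, mm/deg) from measured pose to tool-y angle psi, disc-frame offset"""
    s=r.state(); q=s['ee_rot']; R=Rotation.from_quat(q[[1,2,3,0]]).as_matrix(); p=s['position']
    cur=np.degrees(np.arctan2(R[1,1],R[0,1])); print('y ang',cur,'p',p.round(4),'F',s['ft_force'].round(2),'t',s['clock'],'tilt',R[2,:2].round(4))
    if psi is None: return
    a=np.radians(psi); u=np.array([np.cos(a),np.sin(a)]); n=np.array([-u[1],u[0]])
    tgt=np.r_[C+(rad*u+off*n)/1000,z]
    print('turn z',-(psi-cur),'travel',((tgt-p)@R*1000).round(1))
E
python3 -c "
from h import *
where(158,z=.301)"
```

```text
y ang 134.52190532639503 p [0.3522 0.1669 0.3011] F [-0.37  0.38  0.46] t 1.1 tilt [0.0001 0.    ]
turn z -23.47809467360497 travel [ 7.540e+01 -2.085e+02  1.000e-01]
```

```bash
python3 -m jog '{"angular":[[0,0,-6],[0,0,-10],[0,0,-14],[0,0,-19],[0,0,-19],[0,0,-19]],"travel":[[12,-35,0],[24,-75,0],[36,-115,0],[46,-150,0],[46,-150,0],[46,-150,0]],"gripper":[-1,-1,-1,-1,-1,-1]}'
python3 - <<'E'
from h import *
where(158,z=.301)
E
```

```text
clock: 1.7
position: [0.4236, 0.0284, 0.3008]
ee_rot: [-0.001, -0.523, 0.852, 0.0]
ft_force: [0.5, 1.0, 0.5]
opening: -0.0
y ang 153.06382086482256 p [0.4236 0.0284 0.3008] F [0.46 0.97 0.46] t 1.7 tilt [0.0004 0.0013]
turn z -4.93617913517744 travel [ 46.6 -47.3  -0.2]
```

```bash
python3 -m jog '{"angular":[[0,0,0],[0,0,0],[0,0,0]],"travel":[[0,0,0],[0,0,0],[0,0,0]],"gripper":[-1,-1,-1]}'
python3 - <<'E'
from h import *
where(158,z=.301)
E
```

```text
clock: 2.0
position: [0.4233, 0.0299, 0.3014]
ee_rot: [0.0, -0.525, 0.851, -0.0]
ft_force: [-0.9, 0.2, 0.4]
opening: -0.002
y ang 153.32588130672974 p [0.4233 0.0299 0.3014] F [-0.94  0.2   0.44] t 2.0 tilt [-0.0002 -0.0002]
turn z -4.674118693270259 travel [ 48.1 -48.    0.4]
```

```bash
python3 -m jog '{"angular":[[0,0,-2],[0,0,-4.7],[0,0,-4.7],[0,0,-4.7],[0,0,-4.7],[0,0,-4.7]],"travel":[[24,-24,0],[48,-48,0],[48,-48,20],[48,-48,50],[48,-48,50],[48,-48,50]],"gripper":[-1,-1,-1,-1,-1,-1]}'
python3 - <<'E'
from h import *
where(158)
c=grab('scene'); save(c,'s1.png',(242,105,352,205),7)
c=grab('top'); save(c,'t1.png',(286,175,386,275),6)
E
```

```text
clock: 2.6
position: [0.4445, -0.0349, 0.2517]
ee_rot: [-0.0, -0.559, 0.829, 0.0]
ft_force: [0.9, 0.2, 1.2]
opening: 0.0
y ang 157.9822328616227 p [ 0.4445 -0.0349  0.2517] F [0.9  0.19 1.22] t 2.6 tilt [0.0002 0.0008]
turn z -0.01776713837730881 travel [-0.4 -0.  38.7]
```

View pics/s1.png

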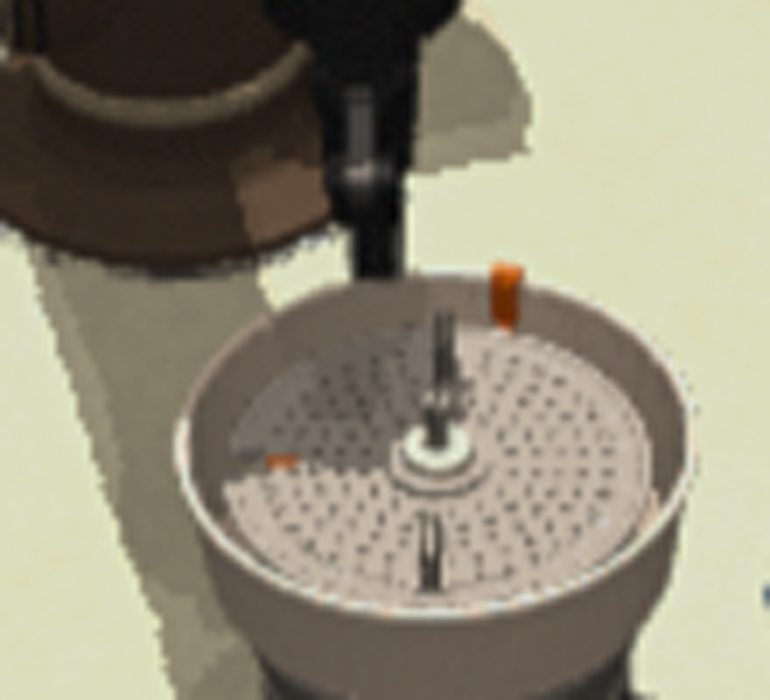

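View pics/t1.png

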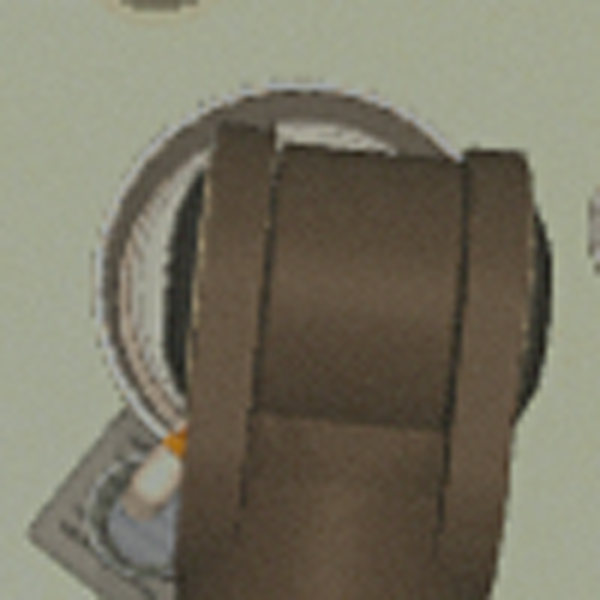

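The scene view shows the shut fingers (tip at crop 378,278) to the left of tab_a (443,330). They are on the side away from the pin, clear of both tab and rim. The top view is blocked by the wrist. Descending.

```bash
python3 -m jog '{"angular":[[0,0,0],[0,0,0],[0,0,0],[0,0,0],[0,0,0]],"travel":[[0,0,12],[0,0,24],[0,0,34],[0,0,38],[0,0,38]],"gripper":[-1,-1,-1,-1,-1]}'
python3 - <<'E'
from h import *
where(158)
c=grab('scene'); save(c,'s2.png',(242,105,352,205),7)
E
```

```text
clock: 3.2
position: [0.4443, -0.0354, 0.2123]
ee_rot: [-0.001, -0.559, 0.829, 0.001]
ft_force: [1.0, -0.2, 0.4]
opening: -0.001
y ang 157.92693639911397 p [ 0.4443 -0.0354  0.2123] F [ 1.02 -0.15  0.37] t 3.2 tilt [0.0006 0.0016]
turn z -0.07306360088603014 travel [-0.9  0.1 -0.7]
```

View pics/s2.png

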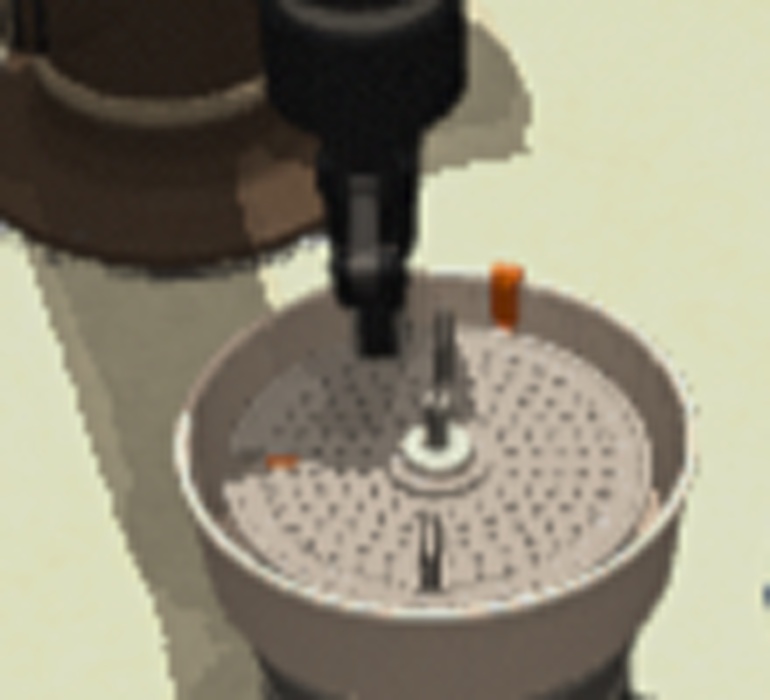

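```bash
python3 -m jog '{"angular":[[0,0,0],[0,0,0],[0,0,0],[0,0,0]],"travel":[[-3,0,0],[-6,0,0],[-9,0,0],[-9,0,0]],"gripper":[-1,-1,-1,-1]}'
python3 - <<'E'
from h import *
where(158)
c=grab('scene'); save(c,'s3.png',(242,105,352,205),7)
E
```

```text
clock: 3.65
position: [0.4486, -0.0267, 0.2135]
ee_rot: [0.0, -0.559, 0.829, -0.0]
ft_force: [-0.3, 0.1, 0.2]
opening: 0.001
y ang 157.96349292733626 p [ 0.4486 -0.0267  0.2135] F [-0.29  0.11  0.23] t 3.65 tilt [-0.0002 -0.0003]
turn z -0.03650707266373843 travel [8.8 0.7 0.5]
```

View pics/s3.png

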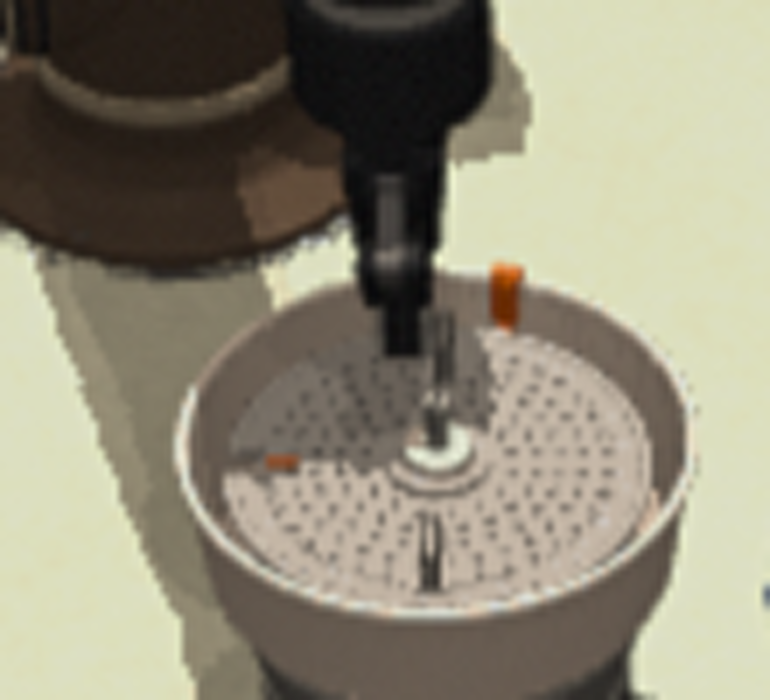

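```bash
python3 -m jog '{"angular":[[0,0,0],[0,0,5],[0,0,10],[0,0,15],[0,0,20],[0,0,25],[0,0,30],[0,0,35],[0,0,40],[0,0,45]],"travel":[[-4,0,0],[-9.1,0.6,0],[-14.2,0.9,0],[-19.4,0.6,0],[-24.4,-0.1,0],[-29.4,-1.2,0],[-34.3,-2.8,0],[-39.1,-4.8,0],[-43.6,-7.1,0],[-47.9,-9.9,0]],"gripper":[-1,-1,-1,-1,-1,-1,-1,-1,-1,-1]}'
python3 - <<'E'
from h import *
where(113,off=10)
c=grab('scene'); save(c,'s4.png',(242,105,352,205),7)
where(113,off=10)
E
```

```text
clock: 4.7
position: [0.4753, 0.0139, 0.2132]
ee_rot: [-0.0, -0.197, 0.98, 0.0]
ft_force: [-0.2, -0.3, 0.1]
opening: 0.0
y ang 112.73029904556104 p [0.4753 0.0139 0.2132] F [-0.21 -0.28  0.11] t 4.7 tilt [0.0006 0.0005]
turn z -0.26970095443896014 travel [-0.1  0.5  0.2]
y ang 112.56139514127825 p [0.476  0.0142 0.2131] F [0.19 0.36 0.26] t 4.75 tilt [0.     0.0004]
turn z -0.4386048587217459 travel [0.7 0.6 0.1]
```

View pics/s4.png

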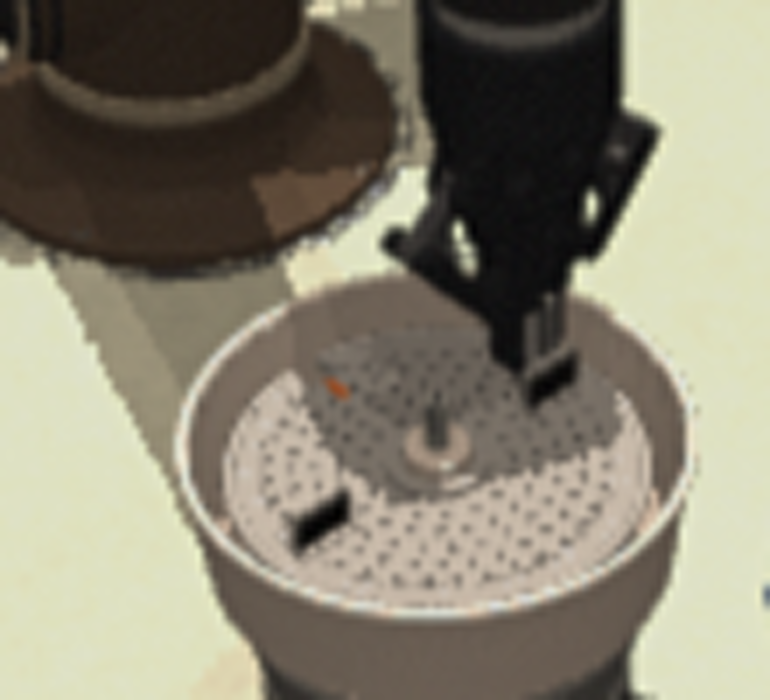

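Contact is good: tab_a, the tab next to the finger at crop (552,380), moved with the fingertip, and the orange line is now at (335,385). I'll carry on 50° and stop short of the pin.

```bash
python3 -m jog '{"angular":[[0,0,5],[0,0,10],[0,0,15],[0,0,20],[0,0,25],[0,0,30],[0,0,35],[0,0,40],[0,0,45],[0,0,50]],"travel":[[-5.1,0.6,0],[-10.2,0.9,0],[-15.4,0.6,0],[-20.4,-0.1,0],[-25.4,-1.2,0],[-30.3,-2.8,0],[-35.1,-4.8,0],[-39.6,-7.1,0],[-43.9,-9.9,0],[-48,-13.1,0]],"gripper":[-1,-1,-1,-1,-1,-1,-1,-1,-1,-1]}'
python3 - <<'E'
from h import *
where(63,off=10)
c=grab('scene'); save(c,'s5.png',(242,105,352,205),7)
where(63,off=10)
E
```

```text
clock: 5.75
position: [0.5248, 0.0205, 0.2132]
ee_rot: [-0.0, 0.235, 0.972, 0.0]
ft_force: [-0.6, 0.5, -0.3]
opening: -0.002
y ang 62.8331994402025 p [0.5248 0.0205 0.2132] F [-0.55  0.45 -0.26] t 5.75 tilt [0.0006 0.0003]
turn z -0.16680055979750108 travel [0.6 0.5 0.2]
y ang 62.63639528973524 p [0.5255 0.0202 0.2131] F [0.12 1.07 1.01] t 5.8 tilt [-0.      0.0002]
turn z -0.3636047102647595 travel [1.4 0.4 0.1]
```

View pics/s5.png

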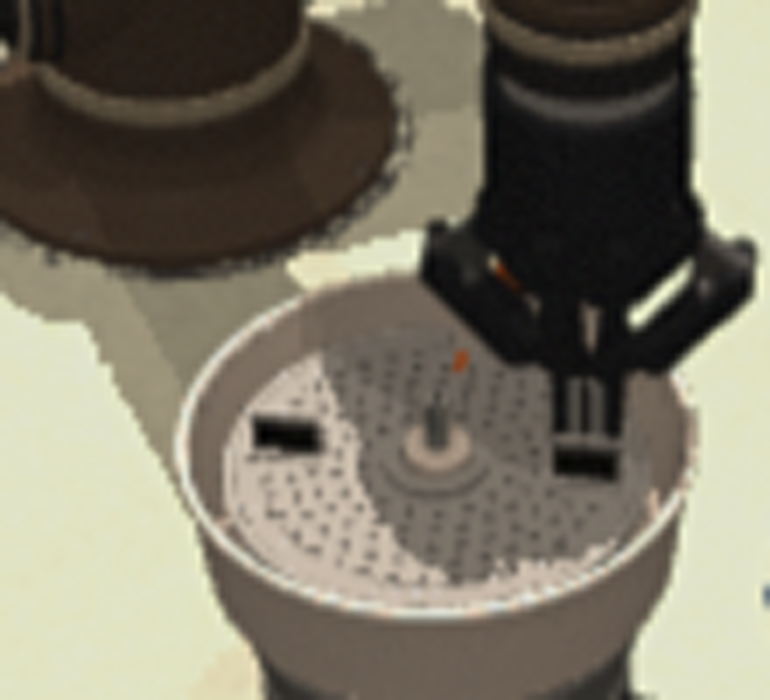

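```bash
python3 -m jog '{"angular":[[0,0,0],[0,0,0],[0,0,0],[0,0,0],[0,0,0],[0,0,0],[0,0,0],[0,0,0],[0,0,0],[0,0,0]],"travel":[[8,0,0],[10,0,-10],[10,0,-45],[10,0,-80],[25,30,-80],[45,70,-80],[65,110,-80],[85,150,-80],[105,190,-80],[110,200,-80]],"gripper":[-1,-1,-1,-1,-1,-1,-1,-1,-1,-1]}'
python3 - <<'E'
from h import *
c=grab('scene'); save(c,'s6.png',(262,135,352,205),8)
c=grab('top'); save(c,'t6.png',(286,175,386,275),6)
where()
E
```

```text
clock: 6.8
position: [0.517, 0.2521, 0.2936]
ee_rot: [-0.0, 0.231, 0.973, 0.001]
ft_force: [-0.3, -0.6, 0.6]
opening: -0.003
y ang 63.18013036032102 p [0.5172 0.2499 0.2936] F [ 0.7  -0.33  0.77] t 6.9 tilt [-0.0001 -0.0001]
```

View pics/s6.png

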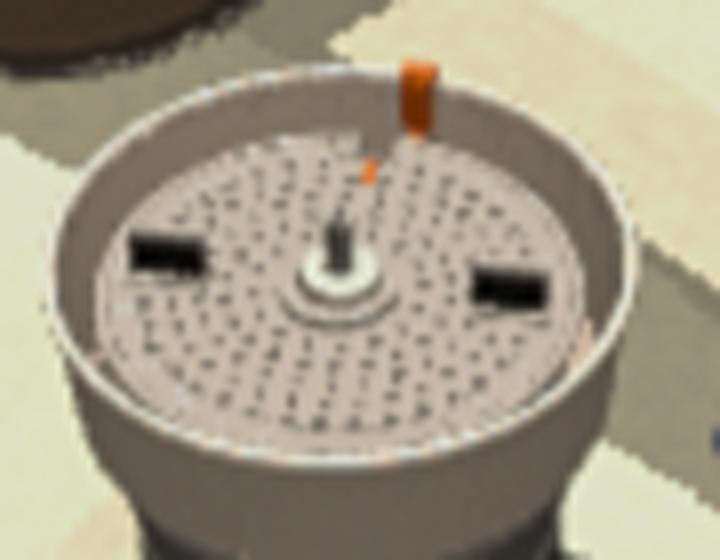

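View pics/t6.png

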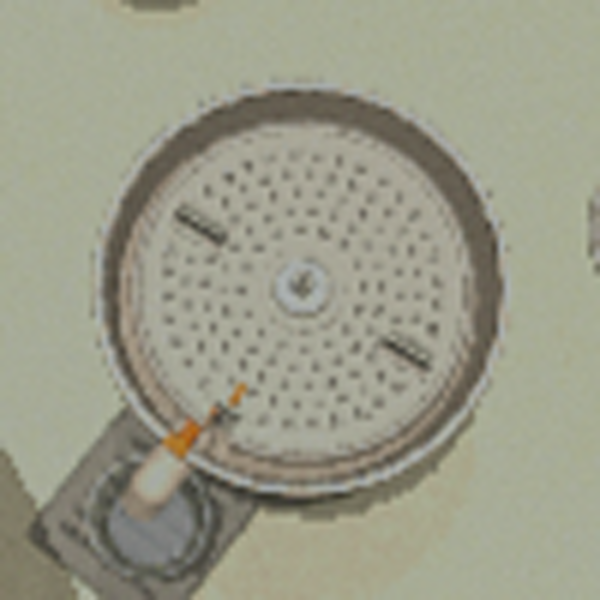

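```bash
cat >> h.py <<'E'
def measure(zd=.203):
    ang=lambda d:np.degrees(np.arctan2(d[1],d[0]))
    for n,zt in(('top',zd+.022),('scene',zd+.0145)):
        c=load(n); g=cv2.cvtColor(c['pixels'],cv2.COLOR_RGB2GRAY).astype(float)
        loc=proj(c,np.array([C[0]+0,C[1],.215]))[0]
        v,u=np.mgrid[0:400,0:640]
        P=np.stack([onplane(c,0,0,zt)]); 
        # world xy on plane zt for window
        W=np.zeros((400,640,2))+9
        for vv in range(int(loc[1])-40,int(loc[1])+40):
            for uu in range(int(loc[0])-45,int(loc[0])+45): W[vv,uu]=onplane(c,uu,vv,zt)[:2]
        rel=W-C; rr=np.hypot(rel[...,0],rel[...,1])
        out=[]
        for a0 in (A0,A0+180):
            cen=C+.058*np.array([np.cos(np.radians(a0)),np.sin(np.radians(a0))])
            k=np.hypot(W[...,0]-cen[0],W[...,1]-cen[1])<.021
            bg=np.percentile(g[k],80); th=bg*(.6 if n=='top' else .4)
            w=np.clip(th-g,0,None)*k; out.append((W*w[...,None]).sum((0,1))/w.sum())
        a,b=out; print(n,'A',a.round(4),'B',b.round(4),'mid',((a+b)/2).round(4),'len',np.hypot(*(a-b)).round(4),'ang',ang(a-b).round(2),'pix',proj(c,np.r_[a,zt])[0].round(1),proj(c,np.r_[b,zt])[0].round(1))
        hsv=cv2.cvtColor(c['pixels'],cv2.COLOR_RGB2HSV)
        o=(hsv[...,0]>3)&(hsv[...,0]<22)&(hsv[...,1]>100)&(rr<.075)&(rr>.045)
        if o.any():
            w=hsv[...,1]*o.astype(float); uu=(u*w).sum()/w.sum(); vv=(v*w).sum()/w.sum(); p=onplane(c,uu,vv,zd+.005)[:2]; print('  line',o.sum(),p.round(4),'r',np.hypot(*(p-C)).round(4),'ang-180-90:',(ang(p-C)-90).round(2))
A0=60
E
python3 - <<'E'
from h import *
measure()
E
```

```text
top A [0.535  0.0131] B [ 0.4782 -0.0845] mid [ 0.5066 -0.0357] len 0.1129 ang 59.82 pix [319.  212.7] [353.  233.3]
  line 8 [ 0.4571 -0.0045] r 0.0585 ang-180-90: 58.6
scene A [0.5398 0.0127] B [ 0.4815 -0.0872] mid [ 0.5107 -0.0373] len 0.1157 ang 59.71 pix [325.1 170.9] [282.4 166.6]
  line 8 [ 4.499e-01 -2.000e-04] r 0.0668 ang-180-90: 58.65
```

Run:
```python
from h import *
C=np.array([.5067,-.0355])
v,u=np.mgrid[0:400,0:640]
for n,(x0,y0,x1,y1) in dict(top=(309,241,324,254),scene=(309,140,320,153)).items():
    c=load(n);hsv=cv2.cvtColor(c['pixels'],cv2.COLOR_RGB2HSV).astype(float)
    o=(u>=x0)&(u<x1)&(v>=y0)&(v<y1)&(hsv[...,0]>3)&(hsv[...,0]<22)&(hsv[...,1]>120)
    for row in range(y0,y1):
        k=o[row]
        if k.sum()<2: continue
        w=hsv[row,:,1]*k; uu=(u[row]*w).sum()/w.sum()
        print(n,row,k.sum(),round(uu,2))
    w=hsv[...,1]*o; uu=(u*w).sum()/w.sum(); vv=(v*w).sum()/w.sum()
    for z in(.21,.222):
        p=onplane(c,uu,vv,z)[:2]; d=p-C; print(n,o.sum(),uu,vv,z,p.round(4),np.degrees(np.arctan2(d[1],d[0])),np.hypot(*d))
# predicted pixel of rim point radius .098 and wall foot for several angles
for n in('top','scene'):
  c=load(n)
  for a in(140,142,144):
    d=np.array([np.cos(np.radians(a)),np.sin(np.radians(a))])
    print(n,a,proj(c,np.array([np.r_[C+d*.0975,.222],np.r_[C+d*.094,.208]])).round(2).tolist())
```

```text
top 245 2 317.47
top 246 3 317.88
top 247 5 316.23
top 248 5 315.15
top 249 4 315.49
top 250 2 315.54
top 22 316.24348050606767 247.47818228763234 0.21 [0.4367 0.0188] 142.1923359349574 0.08863337246550977
top 22 316.24348050606767 247.47818228763234 0.222 [0.4358 0.0188] 142.57440107148224 0.08931067785800975
scene 143 5 313.94
scene 144 5 313.94
scene 145 4 313.52
scene 146 4 313.52
scene 147 4 313.53
scene 148 4 313.52
scene 149 4 313.54
scene 150 4 313.63
scene 151 3 313.94
scene 37 313.6634385778721 146.7695675245423 0.21 [0.4261 0.0233] 143.90942330597622 0.09975132538723015
scene 37 313.6634385778721 146.7695675245423 0.222 [0.4398 0.0183] 141.21716028590032 0.08582336066915805
top 140 [[313.24, 248.74], [314.1, 248.18]]
top 142 [[314.16, 249.52], [314.97, 248.92]]
top 144 [[315.1, 250.27], [315.87, 249.64]]
scene 140 [[315.65, 144.37], [315.31, 148.99]]
scene 142 [[314.5, 144.14], [314.2, 148.77]]
scene 144 [[313.33, 143.93], [313.09, 148.58]]
```

Tabs measure 59.8° in top and 59.7° in scene. The pin estimates are about 142.2–143.4°, so the tab target is about 52.6° and another 7° or so is needed. I'll re-approach and push gently.

```bash
sed -i 's/^C=np.array.*/C=np.array([.5067,-.0355])/' h.py
python3 - <<'E'
from h import *
where(57,off=24,z=.294)
E
```

```text
y ang 63.18013036032102 p [0.5172 0.2499 0.2936] F [ 0.7  -0.33  0.77] t 6.9 tilt [-0.0001 -0.0001]
turn z 6.180130360321023 travel [-101.7 -199.2   -0.4]
```

```bash
python3 -m jog '{"angular":[[0,0,2],[0,0,4],[0,0,6.2],[0,0,6.2],[0,0,6.2],[0,0,6.2],[0,0,6.2]],"travel":[[-18,-35,0],[-38,-75,0],[-60,-117,0],[-82,-160,0],[-101,-199,0],[-101,-199,0],[-101,-199,0]],"gripper":[-1,-1,-1,-1,-1,-1,-1]}'
python3 - <<'E'
from h import *
where(57,off=24,z=.213)
E
```

```text
clock: 7.6
position: [0.5165, 0.0229, 0.2941]
ee_rot: [0.0, 0.288, 0.958, 0.0]
ft_force: [0.8, 0.2, 0.3]
opening: -0.0
y ang 56.521303723467426 p [0.5165 0.0229 0.2941] F [0.78 0.24 0.29] t 7.6 tilt [-0.0008  0.0005]
turn z -0.47869627653257396 travel [ 0.5  3.7 81.1]
```

```bash
python3 -m jog '{"angular":[[0,0,0],[0,0,0],[0,0,0],[0,0,0],[0,0,0],[0,0,0],[0,0,0]],"travel":[[0,3,30],[0,3,55],[0,3,72],[0,3,80.5],[-3,3,80.5],[-8,3,80.5],[-8,3,80.5]],"gripper":[-1,-1,-1,-1,-1,-1,-1]}'
python3 - <<'E'
from h import *
where(52.6,off=11.5,z=.213)
c=grab('scene'); save(c,'s7.png',(262,135,352,205),8)
E
```

```text
clock: 8.3
position: [0.5267, 0.0232, 0.214]
ee_rot: [0.001, 0.286, 0.958, 0.0]
ft_force: [0.3, 0.7, 0.6]
opening: 0.0
y ang 56.729656972686634 p [0.5267 0.0232 0.214 ] F [0.29 0.67 0.56] t 8.3 tilt [-0.0018  0.0011]
turn z 4.129656972686632 travel [-8.2 -1.3  1. ]
```

View pics/s7.png

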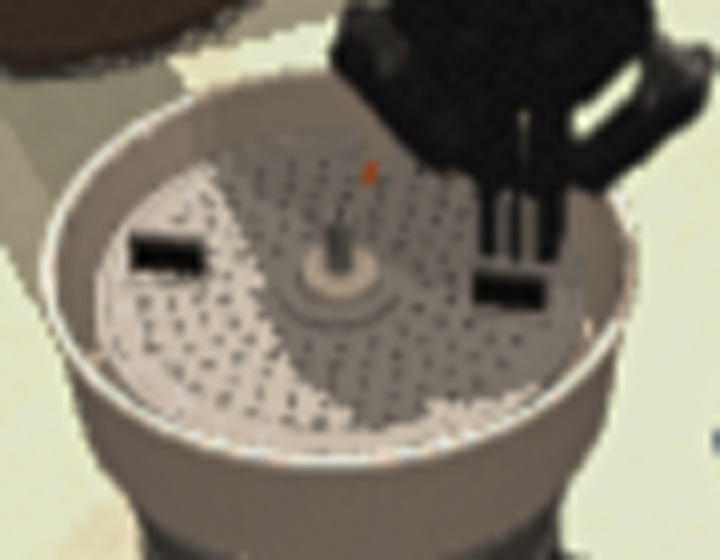

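```bash
python3 -m jog '{"angular":[[0,0,1.5],[0,0,3],[0,0,4],[0,0,4],[0,0,4],[0,0,4]],"travel":[[-2.5,0,0.5],[-5,-0.5,0.5],[-6.5,-1,0.5],[-7.5,-1,0.5],[-8,-1,0.5],[-8,-1,0.5]],"gripper":[-1,-1,-1,-1,-1,-1]}'
python3 - <<'E'
from h import *
where(52.6,off=11.5,z=.213)
import h; h.A0=53
c=grab('scene'); save(c,'s8.png',(262,135,352,205),8)
measure()
E
```

```text
clock: 8.95
position: [0.5317, 0.018, 0.2123]
ee_rot: [-0.0, 0.32, 0.948, -0.0]
ft_force: [-0.1, 0.3, -0.8]
opening: -0.002
y ang 52.72745613628093 p [0.5317 0.018  0.2123] F [-0.09  0.34 -0.8 ] t 8.95 tilt [-0.     -0.0001]
turn z 0.12745613628092656 travel [-1.1  0.3 -0.7]
top A [0.535  0.0131] B [ 0.478  -0.0843] mid [ 0.5065 -0.0356] len 0.1129 ang 59.68 pix [319.  212.7] [352.9 233.4]
  line 8 [ 0.4571 -0.0045] r 0.0585 ang-180-90: 58.03
scene A [0.5438 0.0104] B [ 0.4764 -0.0837] mid [ 0.5101 -0.0366] len 0.1157 ang 54.39 pix [324.9 172.1] [283.1 165.1]
  line 9 [ 0.4601 -0.0163] r 0.0504 ang-180-90: 67.57
```

View pics/s8.png

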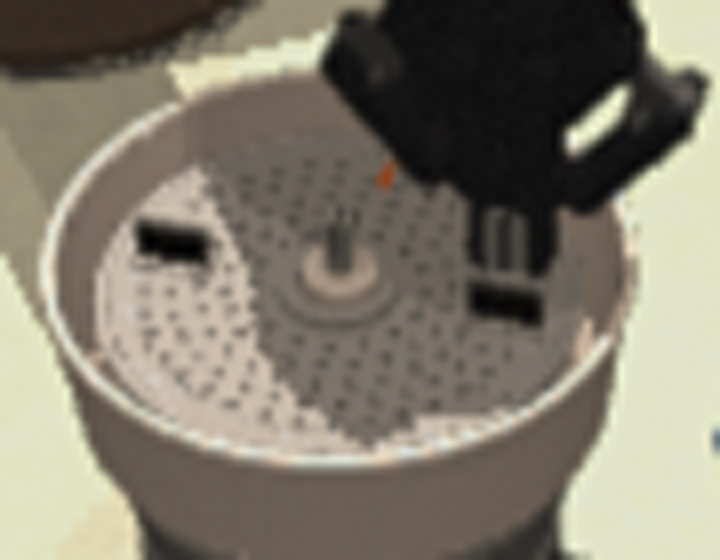

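```bash
python3 -m jog '{"angular":[[0,0,0],[0,0,0],[0,0,0],[0,0,0]],"travel":[[-1,0,-0.5],[-1.5,0,-0.5],[-1.5,0,-0.5],[-1.5,0,-0.5]],"gripper":[-1,-1,-1,-1]}'; python3 -c "
from h import *
where(52.6,off=11,z=.213)"; python3 -m jog '{"angular":[[0,0,0],[0,0,0],[0,0,0],[0,0,0],[0,0,0],[0,0,0],[0,0,0],[0,0,0],[0,0,0],[0,0,0]],"travel":[[8,0,0],[10,0,-10],[10,0,-45],[10,0,-80],[25,30,-80],[50,65,-80],[75,95,-80],[105,140,-80],[135,180,-80],[135,180,-80]],"gripper":[-1,-1,-1,-1,-1,-1,-1,-1,-1,-1]}'
python3 - <<'E'
from h import *
import h; h.A0=53
c=grab('scene'); save(c,'s9.png',(262,135,352,205),8)
c=grab('top'); save(c,'t9.png',(286,175,386,275),6)
where()
measure()
E
```

```text
clock: 9.4
position: [0.5329, 0.0171, 0.2128]
ee_rot: [-0.0, 0.32, 0.948, -0.0]
ft_force: [-0.8, 0.9, -0.3]
opening: 0.004
y ang 52.72726338662939 p [0.5329 0.0171 0.2128] F [-0.79  0.92 -0.3 ] t 9.4 tilt [ 0.     -0.0001]
turn z 0.1272633866293873 travel [-0.2  0.3 -0.2]
clock: 10.4
position: [0.5338, 0.2472, 0.2927]
ee_rot: [-0.0, 0.317, 0.948, 0.001]
ft_force: [1.3, -0.3, -0.3]
opening: 0.003
y ang 52.90181412082153 p [0.5341 0.2436 0.293 ] F [ 0.39  0.46 -0.89] t 10.5 tilt [-0.0003 -0.0002]
top A [0.5416 0.0096] B [ 0.4715 -0.0804] mid [ 0.5066 -0.0354] len 0.1141 ang 52.05 pix [320.4 210.4] [351.5 235.6]
  line 12 [0.4555 0.0054] r 0.0655 ang-180-90: 51.35
scene A [0.5463 0.0084] B [ 0.4754 -0.0832] mid [ 0.5108 -0.0374] len 0.1159 ang 52.27 pix [324.5 172.9] [283.1 164.8]
  line 21 [0.4504 0.0107] r 0.0728 ang-180-90: 50.62
```

View pics/s9.png

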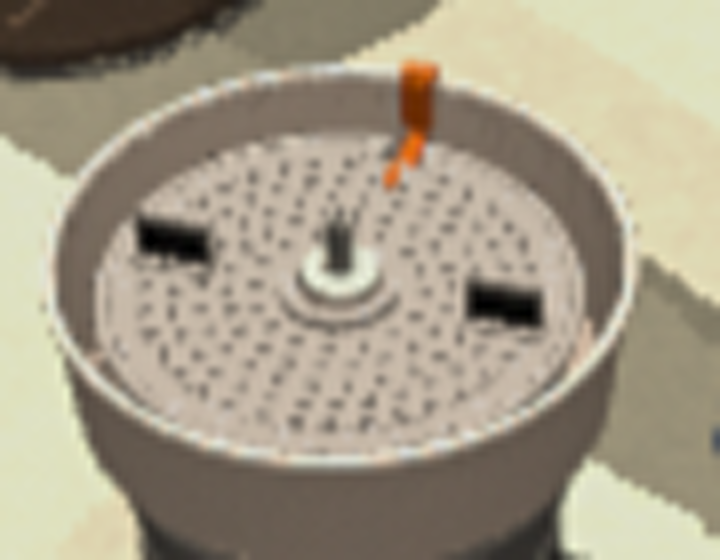

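View pics/t9.png

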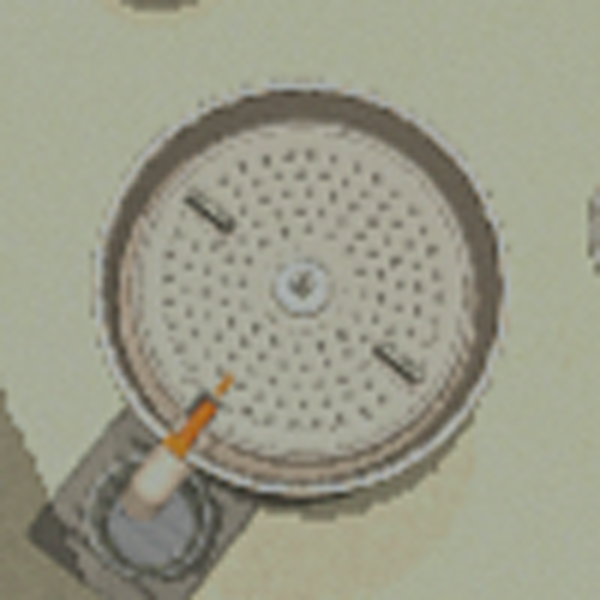

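Run:
```python
from h import *
a=load('scene');b=load('top')
save(a,'s9z.png',(302,140,324,164),24)
save(b,'t9z.png',(307,232,331,256),24)
# predicted pixels of pin tip edges, notch edges at tab angle 52.2 & pin at 142.3/143
for n,c in(('scene',a),('top',b)):
  for nm,ang,rs,hw,z in(('pin',142.5,(.070,.08),.004,.202),('notch',142.2,(.068,.08),.0065,.208)):
    d=np.array([np.cos(np.radians(ang)),np.sin(np.radians(ang))]);t=np.array([-d[1],d[0]])
    for rad in rs:
      print(n,nm,rad,[proj(c,np.r_[C+d*rad+t*s*hw,z])[0].round(2).tolist() for s in(-1,1)])
```

```text
scene pin 0.07 [[312.87, 155.94], [310.12, 155.43]]
scene pin 0.08 [[313.89, 153.71], [311.16, 153.2]]
scene notch 0.068 [[313.6, 154.94], [309.14, 154.09]]
scene notch 0.08 [[314.86, 152.25], [310.41, 151.42]]
top pin 0.07 [[319.36, 241.86], [321.53, 243.61]]
top pin 0.08 [[317.18, 244.57], [319.35, 246.32]]
top notch 0.068 [[319.04, 240.5], [322.56, 243.37]]
top notch 0.08 [[316.39, 243.75], [319.92, 246.62]]
```

View pics/s9z.png

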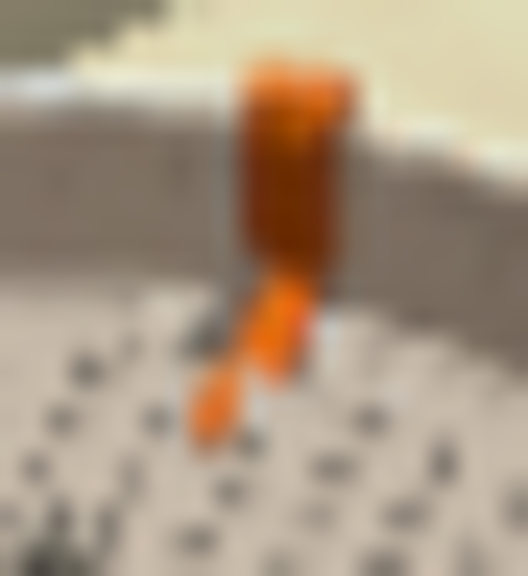

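View pics/t9z.png

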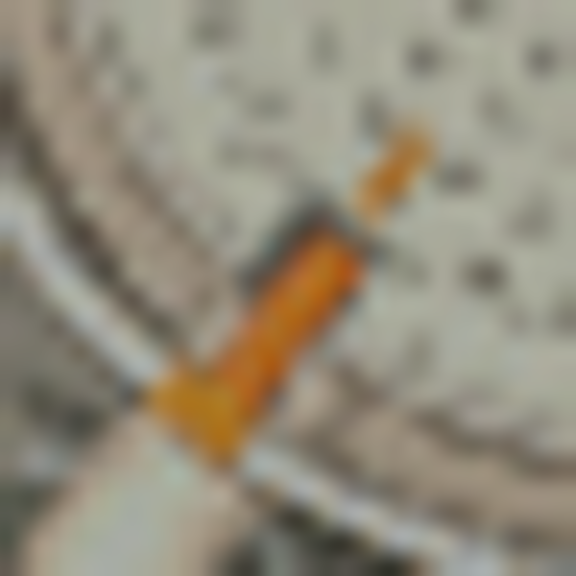

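Both views now show the orange pin inside the notch. In the zoomed scene crop the pin is at (277,335) with the line at (215,410); in the zoomed top crop the pin is at (300,300) with the line at (395,170). Comparing the gaps with the projected model puts the error below about 1 mm, against 2.5 mm allowed. Next I'll press: open the fingers to straddle the chimney with the jaw axis along the notch axis, giving two fingertips symmetric about the centre.

```bash
python3 - <<'E'
from h import *
where(142.5,rad=0,off=0,z=.293)
E
python3 -m jog '{"angular":[[0,0,-8],[0,0,-16],[0,0,-24],[0,0,-32],[0,0,-40],[0,0,-48],[0,0,-56],[0,0,-64],[0,0,-64],[0,0,-64]],"travel":[[0,0,0],[0,0,0],[0,0,0],[0,0,0],[0,0,0],[0,0,0],[0,0,0],[0,0,0],[0,0,0],[0,0,0]],"gripper":[0.41,0.41,0.41,0.41,0.41,0.41,0.41,0.41,0.41,0.41]}'
python3 - <<'E'
from h import *
where(142.5,rad=0,off=0,z=.293)
E
```

```text
y ang 52.90181412082153 p [0.5341 0.2436 0.293 ] F [ 0.39  0.46 -0.89] t 10.5 tilt [-0.0003 -0.0002]
turn z -89.59818587917847 travel [-1.466e+02 -2.391e+02  1.000e-01]
clock: 11.5
position: [0.5345, 0.241, 0.2935]
ee_rot: [0.0, -0.229, 0.973, -0.0]
ft_force: [-0.1, 0.2, 0.0]
opening: 0.706
y ang 116.45505444312728 p [0.5345 0.241  0.2935] F [-0.11  0.2   0.01] t 11.5 tilt [-0.0007 -0.0003]
turn z -26.04494555687272 travel [ 148.1 -235.1    0.4]
```

```bash
python3 -m jog '{"angular":[[0,0,-7],[0,0,-14],[0,0,-21],[0,0,-26],[0,0,-26],[0,0,-26],[0,0,-26],[0,0,-26],[0,0,-26],[0,0,-26]],"travel":[[15,-24,0],[37,-59,0],[62,-98,0],[87,-138,0],[112,-178,0],[135,-214,0],[148,-235,0],[148,-235,0],[148,-235,0],[148,-235,0]],"gripper":[0.41,0.41,0.41,0.41,0.41,0.41,0.41,0.41,0.41,0.41]}'
python3 - <<'E'
from h import *
where(142.5,rad=0,off=0,z=.293)
E
```

```text
clock: 12.5
position: [0.508, -0.0338, 0.2929]
ee_rot: [0.0, -0.444, 0.896, 0.0]
ft_force: [0.1, 0.1, -0.7]
opening: 0.705
y ang 142.69932215485971 p [ 0.508  -0.0338  0.2929] F [ 0.12  0.14 -0.69] t 12.5 tilt [-0.0003  0.0001]
turn z 0.19932215485971483 travel [ 2.1 -0.  -0.1]
```

```bash
python3 -m jog '{"angular":[[0,0,0],[0,0,0],[0,0,0],[0,0,0],[0,0,0],[0,0,0]],"travel":[[1,0,10],[2,0,30],[2,0,50],[2,0,65],[2,0,70],[2,0,70]],"gripper":[0.41,0.41,0.41,0.41,0.41,0.41]}'
python3 - <<'E'
from h import *
where(142.5,rad=0,off=0,z=.213)
c=grab('scene'); save(c,'s10.png',(252,125,352,205),7)
E
```

```text
clock: 13.1
position: [0.5062, -0.0352, 0.2218]
ee_rot: [-0.001, -0.445, 0.896, 0.0]
ft_force: [0.3, -0.5, 0.9]
opening: 0.705
y ang 142.78973499146906 p [ 0.5062 -0.0352  0.2218] F [ 0.28 -0.53  0.87] t 13.1 tilt [0.001  0.0016]
turn z 0.2897349914690608 travel [-0.  -0.6  8.8]
```

View pics/s10.png

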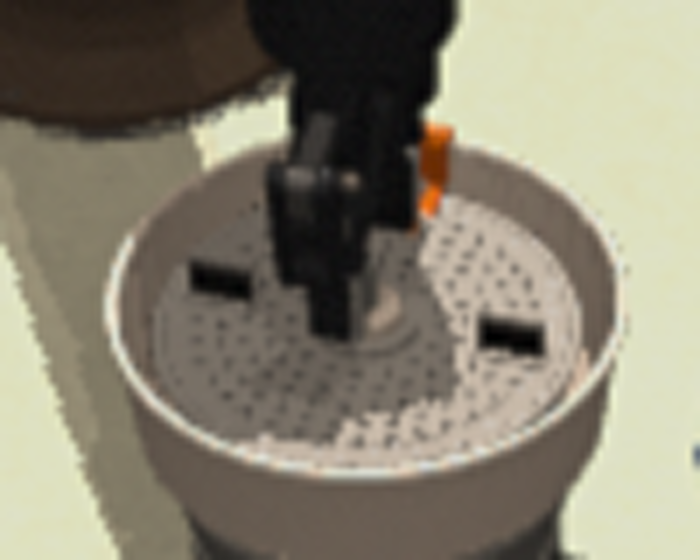

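The fingers straddle the chimney, near one at (335,320), with both tabs clear at (220,280) and (512,337). I'll lower in small steps and watch the force.

```bash
python3 -m jog '{"angular":[[0,0,0],[0,0,0],[0,0,0],[0,0,0],[0,0,0],[0,0,0]],"travel":[[0,0,3],[0,0,6],[0,0,9],[0,0,11],[0,0,12],[0,0,12]],"gripper":[0.41,0.41,0.41,0.41,0.41,0.41]}'; python3 -m jog '{"angular":[[0,0,0],[0,0,0],[0,0,0],[0,0,0],[0,0,0],[0,0,0]],"travel":[[0,0,1],[0,0,2],[0,0,3],[0,0,4],[0,0,5],[0,0,5]],"gripper":[0.41,0.41,0.41,0.41,0.41,0.41]}'
python3 - <<'E'
from h import *
where()
E
```

```text
clock: 13.75
position: [0.5067, -0.036, 0.2107]
ee_rot: [-0.0, -0.444, 0.896, 0.0]
ft_force: [0.1, -0.1, -0.1]
opening: 0.702
clock: 14.35
position: [0.5067, -0.0359, 0.2056]
ee_rot: [-0.0, -0.444, 0.896, 0.0]
ft_force: [0.6, -0.2, 0.4]
opening: 0.703
y ang 142.72738580592411 p [ 0.5067 -0.0359  0.2056] F [ 0.63 -0.17  0.42] t 14.35 tilt [0.0001 0.0002]
```

```bash
python3 -m jog '{"angular":[[0,0,0],[0,0,0],[0,0,0],[0,0,0],[0,0,0]],"travel":[[0,0,1],[0,0,2],[0,0,3],[0,0,4],[0,0,4]],"gripper":[0.41,0.41,0.41,0.41,0.41]}'; python3 -m jog '{"angular":[[0,0,0],[0,0,0],[0,0,0],[0,0,0]],"travel":[[0,0,1],[0,0,2],[0,0,3],[0,0,3]],"gripper":[0.41,0.41,0.41,0.41]}'
```

```text
clock: 14.85
position: [0.5068, -0.0359, 0.2022]
ee_rot: [0.0, -0.444, 0.896, -0.0]
ft_force: [-1.0, 0.4, 3.5]
opening: 0.704
clock: 15.25
position: [0.5068, -0.0359, 0.1991]
ee_rot: [0.0, -0.444, 0.896, -0.0]
ft_force: [-1.5, 0.1, 3.8]
opening: 0.704
```

```bash
python3 -m jog '{"angular":[[0,0,0],[0,0,0],[0,0,0]],"travel":[[0,0,1],[0,0,2],[0,0,2]],"gripper":[0.41,0.41,0.41]}';  python3 -m jog '{"angular":[[0,0,0],[0,0,0],[0,0,0]],"travel":[[0,0,1],[0,0,1.5],[0,0,1.5]],"gripper":[0.41,0.41,0.41]}'
```

```text
clock: 15.55
position: [0.5068, -0.0359, 0.1969]
ee_rot: [0.0, -0.444, 0.896, -0.0]
ft_force: [-0.4, -0.3, 4.7]
opening: 0.704
clock: 15.85
position: [0.5068, -0.0359, 0.1968]
ee_rot: [0.001, -0.444, 0.896, -0.0]
ft_force: [-4.8, 0.7, 13.5]
opening: 0.706
```

Run:
```python
from h import *
where()
c=grab('scene'); save(c,'s11.png',(252,125,352,205),7)
```

```text
y ang 142.72677194287255 p [ 0.5068 -0.0359  0.1968] F [-4.84  0.65 13.53] t 15.85 tilt [-0.001  -0.0014]
```

View pics/s11.png

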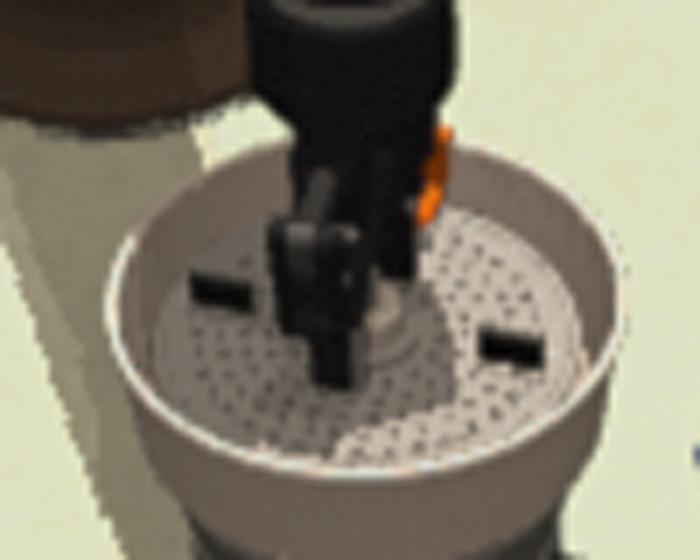

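The disc moved down about 6 mm from contact (TCP 0.203 to 0.197), then hit a hard stop at 13.5 N; both tabs sit about 12 crop px lower. I'll lift straight off and retreat for a check.

```bash
python3 -m jog '{"angular":[[0,0,0],[0,0,0],[0,0,0],[0,0,0],[0,0,0],[0,0,0],[0,0,0],[0,0,0],[0,0,0],[0,0,0]],"travel":[[0,0,-4],[0,0,-15],[0,0,-40],[0,0,-70],[0,0,-95],[-25,40,-95],[-50,80,-95],[-75,120,-95],[-100,160,-95],[-125,200,-95]],"gripper":[0.41,0.41,0.41,0.41,0.41,0.41,0.41,0.41,0.41,0.41]}'; python3 -m jog '{"angular":[[0,0,0],[0,0,0],[0,0,0]],"travel":[[-15,20,0],[-15,20,0],[-15,20,0]],"gripper":[0.41,0.41,0.41]}'
python3 - <<'E'
from h import *
import h; h.A0=53
c=grab('scene'); save(c,'s12.png',(262,135,352,205),8)
c=grab('top'); save(c,'t12.png',(286,175,386,275),6)
save(c,'t12f.png')
where()
measure(.197)
P=pts(c); rel=P[...,:2]-C; rr=np.hypot(rel[...,0],rel[...,1]); k=(rr>.025)&(rr<.075)&(P[...,2]>.192)&(P[...,2]<.209)
A=np.c_[rel[k],np.ones(k.sum())]; f=np.linalg.lstsq(A,P[k][:,2],rcond=None)[0]; print('disc plane tilt deg',np.degrees(f[:2]),'z',f[2],np.median(P[k][:,2]))
k=(rr>.094)&(rr<.1)&(abs(P[...,2]-.222)<.01); print('rim z',np.median(P[k][:,2]))
E
```

```text
clock: 16.9
position: [0.4225, 0.1862, 0.2907]
ee_rot: [0.0, -0.444, 0.896, -0.0]
ft_force: [0.2, 0.1, -0.1]
opening: 0.701
clock: 17.2
position: [0.4163, 0.2091, 0.2904]
ee_rot: [-0.0, -0.445, 0.896, -0.0]
ft_force: [0.4, -0.6, 0.9]
opening: 0.705
y ang 142.68842790606217 p [0.4167 0.2082 0.2904] F [-0.49 -0.24 -0.42] t 17.3 tilt [ 0.0003 -0.0002]
top A [0.5415 0.0096] B [ 0.4714 -0.0805] mid [ 0.5065 -0.0355] len 0.1142 ang 52.15 pix [320.3 210.8] [351.4 235.8]
  line 12 [0.4548 0.0059] r 0.0664 ang-180-90: 51.46
scene A [0.5464 0.0083] B [ 0.4756 -0.0831] mid [ 0.511  -0.0374] len 0.1157 ang 52.23 pix [324.5 174.6] [283.3 166.5]
  line 21 [0.4499 0.0091] r 0.0723 ang-180-90: 51.86
disc plane tilt deg [ 0.23265333 -0.07048991] z 0.20108847259141696 0.2010850835331084
rim z 0.22213617243597317
```

View pics/s12.png

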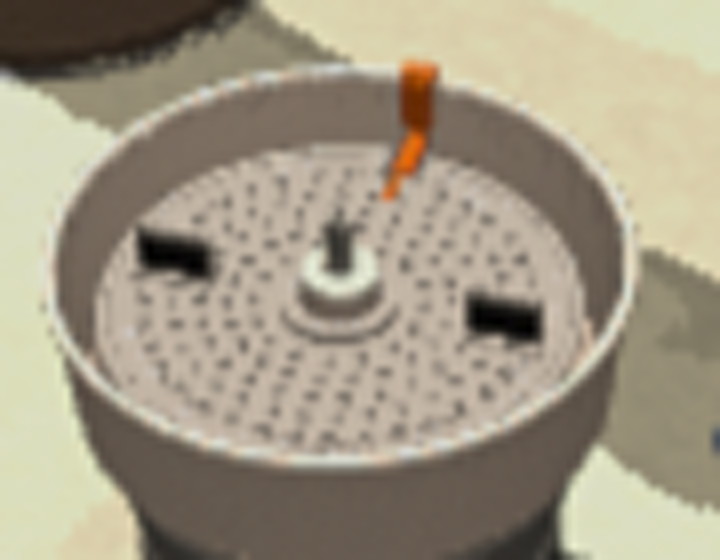

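View pics/t12f.png

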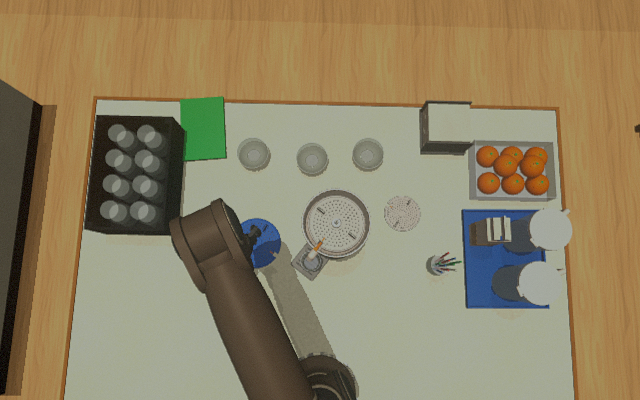

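View pics/t12.png

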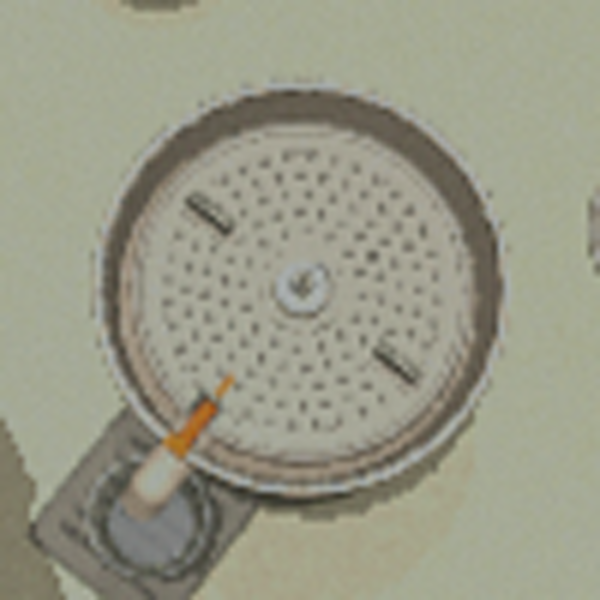

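The disc top now measures 0.201 m (0.207 before), level within 0.25°, with the pin in the notch and the glassware unchanged. Handing in.

Run:
```python
from h import *
c=load('scene'); save(c,'s12f.png')
print(r.close_job())
```

```text
the job is handed in; nothing more can be done
None
```

View pics/s12f.png

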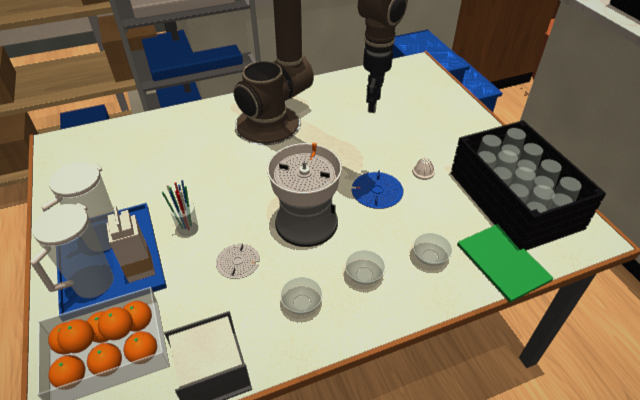

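The strainer is turned with its notch at the pin and pressed fully home, and the job is handed in at about 17 s of the 61 s. I pushed tab_a with the shut fingertips, about 106° clockwise from above. Once both cameras showed the pin inside the notch, I pressed the disc down with two parted fingertips either side of the chimney.

- **Seating:** it went down about 6 mm and met a hard stop at 13.5 N. The disc's top measures 0.201 m (0.207 m before), level within about 0.25°.
- **Alignment:** tab angle is about 52.2°, against about 52.6° estimated for exact alignment. The pin estimates themselves spread over about 1.2°, and the cruder reading from the orange line gave 51.5–51.9°. All of this is within the roughly ±1.9° the notch allows.
- **Surroundings:** by eye in the last pictures, the cone and glassware stand where they were, with the arm clear of everything.

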